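# Snap the lid on the chilling-cube tub and stow it under the riser

### The arm

A 6-joint arm with a two-finger parallel gripper is mounted at the origin on the work surface. World frame = base frame: x ahead of the robot, y to its left, z up, the work surface at z = 0. Lengths are in m, angles in rad, forces in N, time in s.
With the tool pointing down it reaches from about 0.25 to 0.775 m from the base axis. Payload 8.9 kg.
Tool frame: the origin (TCP) lies midway between the tips of the shut fingers; the grasp point (between the pads) lies 19 mm behind it; z points along the fingers, y is the line along which they close (so a half turn about z gives the same grasp; the last joint's range is limited). The gripper opens to 85 mm and grips with 20 to 120 N. Pads are 22 mm wide; open, the fingers measure 114 mm over their backs; the gripper's body (76 mm by 85 mm) begins 54 mm behind the grasp point. The pads swing forward as they close: fully open they stand 13 mm farther back than shut.
Start: joints at [-1.274, 0.291, -0.153, 1.127, 0, 1.431], TCP at [0.222, -0.476, 0.231] pointing down, gripper open.
Joint ranges: [-2.52, 2.52], [-0.91, 1.74], [-1.3, 1.37], [-1.96, 2.02], [-1.52, 1.47], [-3.14, 3.14]. Speed limits (rad/s): [2.22, 2.22, 2.79, 3.14, 3.14, 3.14].

### API

Orientations are given as [roll, pitch, yaw] about the fixed x, y, z axes, in that order (R = Rz(yaw) Ry(pitch) Rx(roll)).
In Python, from station import robot, vision gives the robot as it stands. The module is installed in compiled form; this text tells all that it offers.
- The arm moves only by the shell command python3 -m handwheel 'ROWS' [FORCE]. ROWS is JSON, one flat list of numbers, 7 for each row, row after row: the turn, a rotation vector about the world's x, y, z in units of 5 degrees (1.0 is 5 degrees), then the shift along the world's x, y, z in units of 30 mm (1.0 is 30 mm), then the gripper command: -1 is fully open, 1 is shut, values between are in proportion. In form: [ax, ay, az, x, y, z, grip, ax, ay, az, x, y, z, grip, ...]. A call has exactly 10 rows; each row is the pose to reach, as a shift and turn from the pose commanded when the call began; what a row does not reach only later rows make up. A row lasts 1/12 s, in which the tool goes at most 41.7 mm and 7.16 degrees, less where a joint would pass 70% of its speed; a pose out of reach is approached as far as the arm can. A call with a gripper value outside its range is refused whole. The fingers move at their own pace and stop on an object; FORCE is the grip in N (left out, the last holds). Time passes only in rows, so rows that repeat a pose let the fingers close, or fill a call up. It gives the time, the measured TCP pose, the force, the opening and the grip force at its end, in the units of the state.
- robot.get_obs(): the state, without advancing time (a new reading comes with each control period).
- vision.grab_frame(name): name is "side" or "top"; returns (picture, depth): 400x640x3 uint8, red, green, blue; 400x640 float32, m along the optical axis (not along the pixel's ray), 0 where there is no reading.
- vision.get_calibration(name): a dict with "fx", "fy", "cx", "cy" (pixels), "rvec" (rotation vector, rad) and "tvec" (3), from world to camera coordinates, as OpenCV has them. Camera axes: x right, y down, z forward; pixel columns grow to the right and rows downward; lengths in m; the calibration is good to about 2 mm. A picture is of the moment at which its call begins. get_calibration takes no time and is no camera call.
- robot.sign_off(): hands the job in; it is judged then, once.
The state is a dict: "time_s": time; "joint_pos": joint angles; "dq": joint speeds; "joint_torque": joint torques, N m; "eef_pos": TCP position; "eef_rot": TCP orientation; "force": force on the tool from outside, world axes, zero at the start; "wrist_torque": the same for the moment, N m; "opening": opening from 0.0 (shut) to 1.0 (fully open); "grasp_force": force on a finger pad.
Only numpy, scipy, OpenCV 4.12 (cv2) and the standard library are available. Lean on these libraries where they do the work, as an engineer would, in place of code of your own. Each camera call takes 0.05 s, during which the arm holds its last target. There are 200 camera calls.

### The job

The tub of steel chilling cubes has been left open: press its lid on until the tabs at both ends have snapped home and the lid lies flat on the rim. Then stow the closed tub under the walnut riser that the decanter stands on: slide it in between the legs, long side first, until it stands square and wholly under the board with nothing sticking out on either side. Leave the decanter, ice bucket, coasters and tongs undisturbed.

Things in the scene. Friction and masses are not known exactly. Their poses are not given: they have to be found in the camera images.
- tub: Open white plastic tub of steel chilling cubes (cubes reach 27 mm up), on the tray, about 0.4 kg. Outside 96 mm along x, 130 mm along y, 56 mm high; walls 3 mm, mouth 90 x 124 mm. Along the outside of each end (y = +65, -65 mm) runs a round bead, 3 mm proud, 72 mm long, 51 mm up. Origin: centre of the underside, z up.
- tub_rim (a point): Middle of the tub's mouth at rim height, 56 mm above its underside. Laid on loosely, the lid's tabs rest on the end beads with the lid about 10 mm too high. Pressed down at the middle with about 18 N (15 to 22), both tabs spring over the beads and the plate comes down on this rim: the lid's origin is then 41 mm above the tub's. The closed tub is 86 mm high.
- lid: The tub's white snap lid, 0.13 kg, lying right way up on the tray. Plate 102 mm (x) by 136 mm (y), underside 15 mm and top 19 mm above the origin. Plug below it 87 x 121 mm, 15 mm deep, the lowest 7 mm tapering in by 4 mm a side; it goes inside the tub's walls. A sprung snap tab at each end (y = +72, -72 mm); 153 mm overall. Origin: centre of the plug's underside, z up.
- lid_grip (a point): Middle of the bar grip on top of the lid, 32 mm above the lid's origin. The bar is 52 mm long along the lid's x, 14 mm wide (y) and 26 mm high, its top 45 mm above the lid's origin. The lid fits either way round (its x along the tub's x or against it). Once snapped it stays on when the closed tub is slid or lifted by this grip.
- riser: Fixed walnut bottle riser, a step shelf on the left or right of the tray with the decanter on top. Board 124 mm deep (its x, across the tray) by 232 mm wide (its y), underside 108 mm and top 124 mm up, on four 16 mm square legs at the corners. Open below on both long sides (x = -62 and +62 mm), 200 mm clear between the legs. Origin: centre of its footprint at tray level, z up.
- decanter: Crystal decanter with stopper, 92 mm across, 226 mm high, 0.9 kg, loose on top of the riser. Origin: centre of its underside. Leave alone.
- ice_bucket: White ceramic ice bucket with a hinged lid and brass knob, 152 mm across (176 over its lugs), 203 mm high, standing on the tray beside the riser. Origin: centre of its underside. Leave alone.
- coaster0: Lowest of a stack of three loose green glass coasters, each 94 mm across and 7 mm thick. Origin: centre of its underside. Leave alone.
- coaster1: Middle coaster of the stack, as coaster0. Leave alone.
- coaster2: Top coaster of the stack, as coaster0. Leave alone.
- tongs: Steel ice tongs lying flat on the tray, 190 mm long along their x, 64 mm wide, 9 mm high. Origin: at tray level near the middle. Leave alone.
Not all that is in view belongs to the job. What is shaped like the tub but purple is not meant.

How it is judged:
By the outcome, as a careful person would: the job done as asked, in the order asked, and still so for the second after the job is handed in, with the robot touching nothing.
It also fails if it takes over 64 s, if anything falls off the work surface, if the arm or the gripper's body presses on something with over 40 N, if the wrist force passes 120 N, or if a joint passes its speed limit or range.

## Working session

There is one attempt and no reset: what is moved stays moved. The work goes in short steps, Python scripts to look and compute and a shell command to move; the robot and the scene stay as the last step left them, time stands still between calls to the robot, and variables do not carry over. Pictures are saved under pics/ and viewed, at most 10 in all, crops included, and the job is handed in when it is done.

```bash
mkdir -p pics; cat > h.py <<'E'
import numpy as np,cv2
from station import robot,vision
def grab(n,f):
    p,d=vision.grab_frame(n); cv2.imwrite(f'pics/{f}.png',p[:,:,::-1]); np.save(f'{f}.npy',d); return p,d
def world(n,d):
    c=vision.get_calibration(n); R=cv2.Rodrigues(np.array(c['rvec'],float))[0]
    v,u=np.mgrid[:400,:640]
    P=np.stack([(u-c['cx'])/c['fx']*d,(v-c['cy'])/c['fy']*d,d],-1)
    return (P-np.array(c['tvec']).ravel())@R
E
python3 - <<'E'
from h import *
grab('top','t0');grab('side','s0');print(robot.get_obs())
for n in('top','side'):
    c=vision.get_calibration(n);R=cv2.Rodrigues(np.array(c['rvec'],float))[0];print(c,-R.T@np.array(c['tvec']).ravel())
E
```

```text
{'time_s': 0.1, 'joint_pos': array([-1.27430486e+00,  2.91224432e-01, -1.54033368e-01,  1.12670199e+00,
        8.16158362e-06,  1.43150010e+00]), 'dq': array([ 0.00065936, -0.00099057,  0.00266051,  0.00124722, -0.00090506,
       -0.00157167]), 'joint_torque': array([ 6.29855658e-04, -5.37977993e+01,  3.31917608e+01,  9.33656615e-03,
       -1.96988667e-04,  4.75173965e-05]), 'eef_pos': array([ 0.2215096 , -0.47555725,  0.230796  ]), 'eef_rot': array([-3.14044159e+00, -1.69624696e-04,  4.35787586e-01]), 'force': array([-0.5456412 , -0.43038195, -0.06036033]), 'wrist_torque': array([ 0.00859375, -0.02406302,  0.02165723]), 'grasp_force': 0.0, 'opening': 1.000558870055807}
{'fx': 437.5555975220849, 'fy': 437.5555975220849, 'cx': 320.837597461236, 'cy': 204.25327162609807, 'rvec': array([ 2.21399398, -2.17429687,  0.06257106]), 'tvec': array([-0.00705168,  0.55381248,  1.17768578])} [0.48792883 0.004455   1.20648556]
{'fx': 418.7136532048668, 'fy': 418.7136532048668, 'cx': 318.7799424214886, 'cy': 201.45159628582536, 'rvec': array([ 2.12387522, -0.20292607,  0.11696099]), 'tvec': array([-0.51474261,  0.13343014,  0.99251122])} [ 0.35590788 -0.85351023  0.64241105]
```

View pics/t0.png

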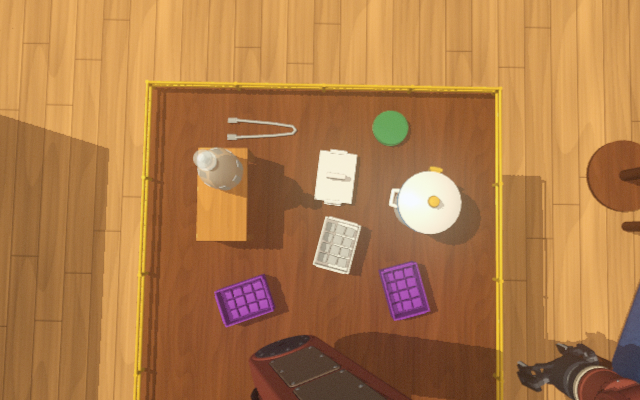

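View pics/s0.png

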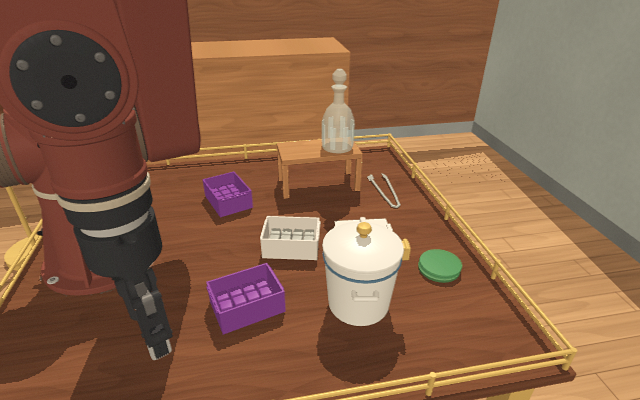

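Top view: the open white tub is at (338,245) and the white lid at (336,178). The riser with the decanter is at (222,195), the bucket at (430,202), the coasters at (390,128) and the tongs at (262,129). Things that could be mistaken for the tub are the purple tubs at (245,300) and (405,290). The lid could be taken for the bucket's lid at (430,202). I choose the white tub (338,245) and the white lid (336,178).

```bash
python3 - <<'E'
from h import *
p=cv2.imread('pics/t0.png');d=np.load('t0.npy');W=world('top',d)
cv2.imwrite('pics/c0.png',cv2.resize(p[110:280,190:370],None,fx=4.2,fy=3.5,interpolation=cv2.INTER_CUBIC))
def rect(name,roi,zlo,zhi,extra=None):
    u0,v0,u1,v1=roi;m=np.zeros((400,640),bool);m[v0:v1,u0:u1]=1
    m&=(W[...,2]>zlo)&(W[...,2]<zhi)
    q=W[m]; r=cv2.minAreaRect(q[:,:2].astype(np.float32)*1000)
    print(name,m.sum(),'c',np.round(r[0],1),'size',np.round(r[1],1),'ang',round(r[2],2),'zmed',np.median(q[:,2]).round(4),'mean',q.mean(0).round(4))
print('tray z',np.median(W[210:230,270:300,2]))
rect('tub rim',(305,205,370,282),.045,.065)
rect('tub all',(305,205,370,282),.010,.07)
rect('lid plate',(305,140,370,212),.012,.026)
rect('bar',(305,140,370,212),.034,.06)
rect('riser',(185,140,258,250),.115,.132)
rect('decanter',(170,120,258,250),.14,.4)
rect('bucket',(380,150,470,250),.03,.3)
# side view too
d=np.load('s0.npy');W=world('side',d)
rect('S tub rim',(255,205,325,265),.045,.065)
rect('S bar',(320,210,420,235),.034,.06)
rect('S riser',(270,125,365,170),.115,.132)
E
```

```text
tray z 0.0006904509346612322
tub rim 297 c [445.6 -39.2] size [ 96.  136.7] ang 75.94 zmed 0.0559 mean [ 0.4442 -0.0413  0.0556]
tub all 1371 c [463.2 -43.5] size [ 96.1 172.9] ang 76.05 zmed 0.0281 mean [ 0.4437 -0.0407  0.0331]
lid plate 1784 c [630.1 -34.3] size [102.2 145.9] ang 84.02 zmed 0.0197 mean [ 0.6292 -0.0341  0.0197]
bar 106 c [629.4 -34.5] size [51.4 14.2] ang 84.44 zmed 0.0449 mean [ 0.6289 -0.0348  0.0448]
riser 3124 c [569.7 250. ] size [230.  125.5] ang 0.57 zmed 0.125 mean [0.5371 0.2447 0.125 ]
decanter 1597 c [621.6 238.3] size [84.6 94.4] ang 63.73 zmed 0.2415 mean [0.616  0.2296 0.2508]
bucket 3396 c [ 555.5 -256.9] size [150.4 151.6] ang 34.84 zmed 0.1683 mean [ 0.5557 -0.2492  0.1644]
S tub rim 624 c [436.9 -82. ] size [185.3 136.6] ang 76.58 zmed 0.0529 mean [ 0.4443 -0.0465  0.0523]
S bar 29 c [631.3 -22.8] size [12.3 23.5] ang 0.1 zmed 0.0444 mean [ 0.631  -0.0213  0.0443]
S riser 1247 c [569.5 246.9] size [231.5 132.7] ang 0.32 zmed 0.1242 mean [0.5466 0.2282 0.1236]
```

View pics/c0.png

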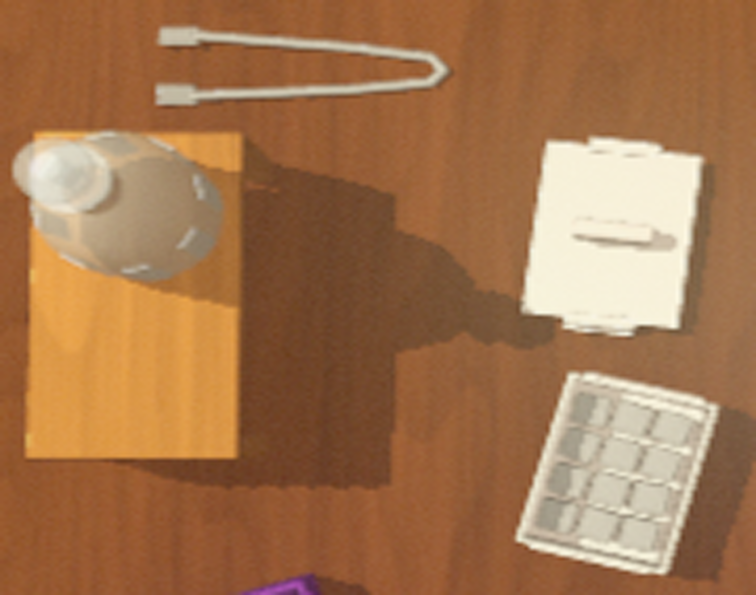

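The crop confirms the choice. At crop (617,470) is the open white tub with steel cubes, and at crop (613,235) its lid with bar grip. The decanter stands near the front edge of the board. First I move over the tub area, clear of the bucket.

```bash
python3 -m handwheel '[1.2,0,1.2,0.6,1.3,0.2,-1, 0,0,2.4,1.2,2.6,0.4,-1, 0,0,3.6,1.8,3.9,0.5,-1, 0,0,4.8,2.4,5.2,0.5,-1, 0,0,6,3,6.5,0.5,-1, 0,0,7.2,3.6,7.8,0.5,-1, 0,0,8.4,4.2,9.1,0.5,-1, 0,0,9.6,4.8,10.4,0.5,-1, 0,0,10.8,5.4,11.7,0.5,-1, 0,0,11.8,6,13,0.5,-1]' 60
```

```text
time_s: 0.93
eef_pos: [0.3961, -0.0964, 0.2463]
eef_rot: [3.141, 0.0, 1.471]
force: [1.9, -0.5, 0.2]
opening: 1.003
grasp_force: 0.0
```

```bash
python3 -m handwheel '[0,0,0,1.2,0.3,0,-1, 0,0,0,2.4,0.6,0,-1, 0,0,0,3.6,0.9,0,-1, 0,0,0,4.8,1.2,-0.5,-1, 0,0,0,6,1.5,-1.2,-1, 0,0,0,7,1.7,-2,-1, 0,0,0,7.6,1.7,-3,-1, 0,0,0,7.6,1.7,-4,-1, 0,0,0,7.6,1.7,-4.8,-1, 0,0,0,7.6,1.7,-4.8,-1]' 60
python3 - <<'E'
from h import *
from station import robot
grab('top','t1');print(robot.get_obs()['eef_pos'],robot.get_obs()['eef_rot'])
E
```

```text
time_s: 1.77
eef_pos: [0.6203, -0.0466, 0.0965]
eef_rot: [-3.132, -0.001, 1.466]
force: [-1.1, -0.4, -1.0]
opening: 0.997
grasp_force: 0.0
[ 0.62158204 -0.04694131  0.09963877] [-3.13561320e+00 -5.08908377e-04  1.46564874e+00]
```

```bash
python3 -m handwheel '[0,0,0,0.2,0.4,0,-1, 0,0,0,0.2,0.4,-0.5,-1, 0,0,0,0.2,0.4,-1,-1, 0,0,0,0.2,0.4,-1.2,-1, 0,0,0,0.2,0.4,-1.2,-1, 0,0,0,0.2,0.4,-1.2,-1, 0,0,0,0.2,0.4,-1.2,-1, 0,0,0,0.2,0.4,-1.2,-1, 0,0,0,0.2,0.4,-1.2,-1, 0,0,0,0.2,0.4,-1.2,-1]' 60
```

```text
time_s: 2.65
eef_pos: [0.6302, -0.0355, 0.0669]
eef_rot: [3.141, 0.0, 1.465]
force: [0.2, 0.0, -1.0]
opening: 1.002
grasp_force: 0.0
```

```bash
python3 -m handwheel '[0,0,0,0,0.03,-0.5,-1, 0,0,0,0,0.03,-1,-1, 0,0,0,0,0.03,-1.3,-1, 0,0,0,0,0.03,-1.45,-1, 0,0,0,0,0.03,-1.45,-1, 0,0,0,0,0.03,-1.45,-1, 0,0,0,0,0.03,-1.45,0.5, 0,0,0,0,0.03,-1.45,1, 0,0,0,0,0.03,-1.45,1, 0,0,0,0,0.03,-1.45,1]' 60
python3 -m handwheel '[0,0,0,0,0,0,1, 0,0,0,0,0,0,1, 0,0,0,0,0,0,1, 0,0,0,0,0,0,1, 0,0,0,0,0,0,1, 0,0,0,0,0,0,1, 0,0,0,0,0,0,1, 0,0,0,0,0,0,1, 0,0,0,0,0,0,1, 0,0,0,0,0,0,1]' 80
```

```text
time_s: 3.48
eef_pos: [0.6301, -0.0346, 0.0233]
eef_rot: [3.141, 0.0, 1.466]
force: [-0.7, 0.1, 1.1]
opening: 0.454
grasp_force: 0.0
time_s: 4.32
eef_pos: [0.63, -0.0346, 0.0232]
eef_rot: [3.141, 0.0, 1.466]
force: [-1.2, 0.6, 5.7]
opening: 0.142
grasp_force: 78.4
```

```bash
python3 -m handwheel '[0,0,0,0,0,0.4,1, 0,0,0,0,0,1,1, 0,0,0,0,0,2,1, 0,0,0,0,0,2.8,1, 0,0,-0.3,-0.8,0,2.8,1, 0,0,-0.6,-1.6,0,2.8,1, 0,0,-0.9,-2.4,0,2.8,1, 0,0,-1.2,-3.2,0,2.8,1, 0,0,-1.5,-4,-0.1,2.8,1, 0,0,-1.6,-4,-0.1,2.8,1]'
python3 -m handwheel '[0,0,0,-0.7,0,0,1, 0,0,0,-1.4,0,0,1, 0,0,0,-2,-0.05,0,1, 0,0,0,-2.15,-0.05,0,1, 0,0,0,-2.15,-0.05,0,1, 0,0,0,-2.15,-0.05,0,1, 0,0,0,-2.15,-0.05,0,1, 0,0,0,-2.15,-0.05,0,1, 0,0,0,-2.15,-0.05,0,1, 0,0,0,-2.15,-0.05,0,1]'
python3 - <<'E'
from h import *
d0=np.load('t0.npy')
for n,f,ro in(('top','t2',(295,190,380,300)),('side','s2',(240,150,340,270))):
    p,d=grab(n,f);W=world(n,d);u0,v0,u1,v1=ro
    for lo,hi in((.086,.108),(.02,.06)):
        m=np.zeros((400,640),bool);m[v0:v1,u0:u1]=1;m&=(W[...,2]>lo)&(W[...,2]<hi);q=W[m]
        r=cv2.minAreaRect(q[:,:2].astype(np.float32)*1000);print(n,lo,m.sum(),np.round(r[0],1),np.round(r[1],1),round(r[2],1),np.median(q[:,2]))
a=cv2.imread('pics/t2.png')[190:300,270:390];b=cv2.imread('pics/s2.png')[150:280,210:350]
cv2.imwrite('pics/c2.png',np.hstack([cv2.resize(a,(400,366)),cv2.resize(b,(394,366))]))
E
```

```text
time_s: 5.15
eef_pos: [0.5049, -0.0372, 0.1069]
eef_rot: [-3.137, 0.001, 1.324]
force: [0.4, 0.5, -2.1]
opening: 0.146
grasp_force: 78.5
time_s: 5.98
eef_pos: [0.4457, -0.039, 0.1067]
eef_rot: [-3.141, -0.0, 1.326]
force: [-0.4, 0.2, -1.6]
opening: 0.143
grasp_force: 78.7
top 0.086 98 [509.7 -54.1] [100.2  19.4] 79.4 0.10343598029427149
top 0.02 1 [503.9 -87.9] [0. 0.] 0.0 0.052959944758592156
side 0.086 1456 [466.6  -6.1] [463.2 175.1] 74.0 0.10253820357584047
side 0.02 1728 [423.8 151. ] [185.5 661.5] 0.5 0.03334140013737405
```

View pics/c2.png

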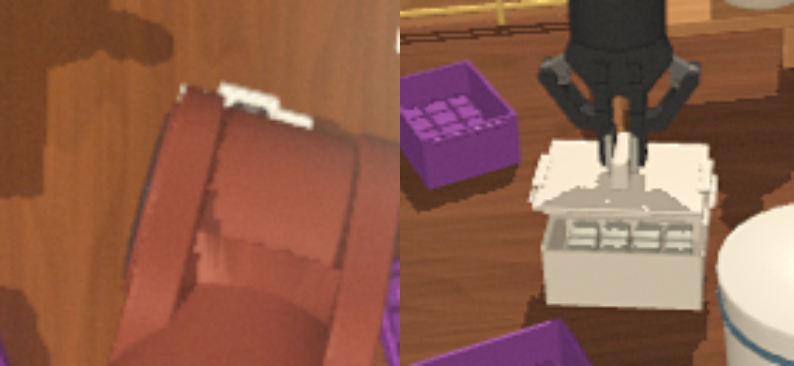

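Left panel: the arm hides the tub from the top camera, with only the lid's far edge at (265,100). Right panel: the lid at (625,180) hangs level and squarely over the tub at (625,265). I lower it gently.

```bash
python3 -m handwheel '[0,0,0,0,0,-0.3,1, 0,0,0,0,0,-0.5,1, 0,0,0,0,0,-0.65,1, 0,0,0,0,0,-0.75,1, 0,0,0,0,0,-0.85,1, 0,0,0,0,0,-0.92,1, 0,0,0,0,0,-0.98,1, 0,0,0,0,0,-1.02,1, 0,0,0,0,0,-1.05,1, 0,0,0,0,0,-1.05,1]'
```

```text
time_s: 6.92
eef_pos: [0.4457, -0.0391, 0.0754]
eef_rot: [3.141, -0.0, 1.326]
force: [0.4, -0.1, -1.7]
opening: 0.139
grasp_force: 78.8
```

```bash
python3 -m handwheel '[0,0,0,0,0,-0.06,1, 0,0,0,0,0,-0.1,1, 0,0,0,0,0,-0.14,1, 0,0,0,0,0,-0.18,1, 0,0,0,0,0,-0.22,1, 0,0,0,0,0,-0.26,1, 0,0,0,0,0,-0.3,1, 0,0,0,0,0,-0.34,1, 0,0,0,0,0,-0.38,1, 0,0,0,0,0,-0.38,1]'
```

```text
time_s: 7.75
eef_pos: [0.4451, -0.039, 0.0642]
eef_rot: [-3.141, 0.0, 1.326]
force: [-1.2, 0.5, 10.6]
opening: 0.143
grasp_force: 80.2
```

```bash
python3 -m handwheel '[0,0,0,0,0,-0.03,1, 0,0,0,0,0,-0.06,1, 0,0,0,0,0,-0.06,1, 0,0,0,0,0,-0.08,1, 0,0,0,0,0,-0.08,1, 0,0,0,0,0,-0.1,1, 0,0,0,0,0,-0.1,1, 0,0,0,0,0,-0.1,1, 0,0,0,0,0,-0.1,1, 0,0,0,0,0,-0.1,1]'
python3 - <<'E'
from h import *
o=robot.get_obs();print(o['force'],o['wrist_torque'],o['eef_pos'])
p,d=grab('side','s3');cv2.imwrite('pics/c3.png',cv2.resize(p[180:280,230:350,::-1],(720,600),interpolation=cv2.INTER_CUBIC))
E
```

```text
time_s: 8.58
eef_pos: [0.4452, -0.039, 0.0641]
eef_rot: [3.14, 0.0, 1.326]
force: [-16.9, 4.2, 63.9]
opening: 0.143
grasp_force: 88.1
[-16.91566399   4.1581856   63.8922938 ] [ 0.76974558  3.69857926 -0.02282509] [ 0.4452119  -0.03901801  0.0640659 ]
```

View pics/c3.png

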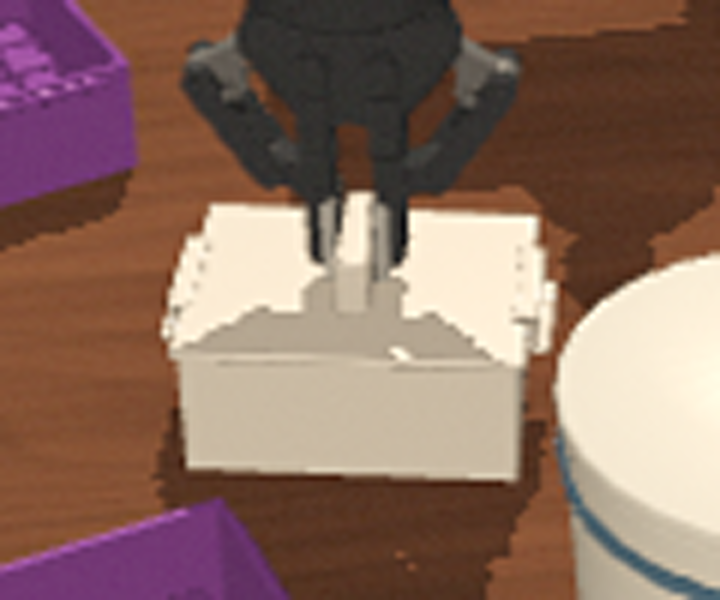

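The crop shows the plate lying flat on the tub rim (edge at crop y≈355), with both tabs down over the ends at (185,285) and (540,300). The force rose to 64 N at a hard stop and TCP z matches the closed height, so it has snapped. Now I lift slightly, turn, and carry it to the riser's entrance.

```bash
python3 -m handwheel '[0,0,0,0,0,0.2,1, 0,0,0,0,0,0.5,1, 0,0,0,0,0,0.8,1, 0,0,0.4,0.5,0.7,0.8,1, 0,0,0.8,1,1.4,0.8,1, 0,0,1.2,1.5,2.1,0.8,1, 0,0,1.6,2,2.8,0.8,1, 0,0,2,2.5,3.5,0.8,1, 0,0,2.4,3,4.2,0.8,1, 0,0,2.9,3.3,4.6,0.8,1]' 100
python3 -m handwheel '[0,0,0,0.3,0.4,0,1, 0,0,0,0.6,0.8,0,1, 0,0,0,0.8,1,0,1, 0,0,0,0.8,1,0,1, 0,0,0,0.8,1,0,1, 0,0,0,0.8,1,0,1, 0,0,0,0.8,1,0,1, 0,0,0,0.8,1,0,1, 0,0,0,0.8,1,0,1, 0,0,0,0.8,1,0,1]'
```

```text
time_s: 9.47
eef_pos: [0.5452, 0.1011, 0.0846]
eef_rot: [-3.141, -0.001, 1.582]
force: [-0.8, -0.7, -5.9]
opening: 0.14
grasp_force: 98.4
time_s: 10.3
eef_pos: [0.5682, 0.1286, 0.085]
eef_rot: [3.142, 0.0, 1.579]
force: [-0.6, -0.8, -4.9]
opening: 0.14
grasp_force: 98.5
```

```bash
python3 -m handwheel '[0,0,0,0,0,-0.3,1, 0,0,0,0,0,-0.5,1, 0,0,0,0,0,-0.6,1, 0,0,0,0,0,-0.66,1, 0,0,0,0,0,-0.69,1, 0,0,0,0,0,-0.69,1, 0,0,0,0,0,-0.69,1, 0,0,0,0,0,-0.69,-1, 0,0,0,0,0,-0.69,-1, 0,0,0,0,0,-0.69,-1]'
python3 -m handwheel '[0,0,0,0,0,0,-1, 0,0,0,0,0,0,-1, 0,0,0,0,0,0,-1, 0,0,0,0,0,0,-1, 0,0,0,0,0,0,-1, 0,0,0,0,0,0.5,-1, 0,0,0,0,0,1,-1, 0,0,0,0,0,2,-1, 0,0,0,0,0,3,-1, 0,0,0,0,0,3.5,-1]'
```

```text
time_s: 11.13
eef_pos: [0.5691, 0.1291, 0.0645]
eef_rot: [3.14, -0.0, 1.579]
force: [0.4, 0.3, -0.3]
opening: 0.558
grasp_force: 0.0
time_s: 11.97
eef_pos: [0.5696, 0.1291, 0.1726]
eef_rot: [3.138, -0.0, 1.579]
force: [1.0, -0.0, 0.3]
opening: 0.996
grasp_force: 0.0
```

```bash
python3 -m handwheel '[1,0,0,0,-0.5,0,-1, 2,0,0,0,-1,0,-1, 3,0,0,0,-1.5,0,-1, 4,0,0,0,-2,0,-1, 5,0,0,0,-2.4,0,-1, 6,0,0,0,-2.8,0,-1, 7,0,0,0,-2.8,0,-1, 8,0,0,0,-2.8,0,-1, 9,0,0,0,-2.8,0,-1, 9,0,0,0,-2.8,0,-1]'
python3 - <<'E'
from h import *
o=robot.get_obs();print(o['joint_pos'].round(2),o['eef_pos'],o['eef_rot'])
grab('side','s4')
p,d=grab('top','t4');W=world('top',d)
m=np.zeros((400,640),bool);m[150:250,225:340]=1;m&=(W[...,2]>.052)&(W[...,2]<.068)&(p.min(-1)>120)&(W[...,1]<.187)&(W[...,1]>.07);q=W[m]
r=cv2.minAreaRect(q[:,:2].astype(np.float32)*1000);print(m.sum(),r,q.min(0),q.max(0))
cv2.imwrite('pics/c4.png',np.hstack([cv2.resize(cv2.imread('pics/s4.png')[60:340,140:460],(400,350)),cv2.resize(cv2.imread('pics/t4.png')[120:290,180:374],(399,350))]))
E
```

```text
time_s: 12.8
eef_pos: [0.5677, 0.0431, 0.1668]
eef_rot: [3.139, -0.79, 1.575]
force: [-0.4, 0.4, -1.1]
opening: 0.999
grasp_force: 0.0
[-0.44  0.64 -0.05  1.28  0.7   0.98] [0.56771184 0.04313107 0.16682605] [ 3.13921465 -0.79045393  1.57491788]
1945 ((565.7780151367188, 129.25115966796875), (147.2701873779297, 101.07522583007812), 1.1214351654052734) [0.49220526 0.07772854 0.05211053] [0.63904    0.18072902 0.06784858]
```

View pics/c4.png

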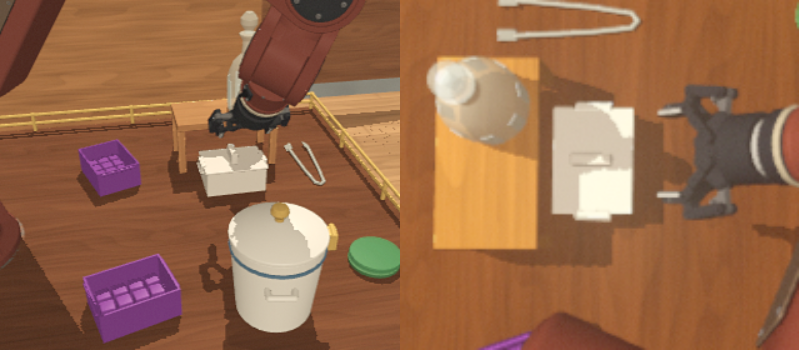

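Left: the tilted gripper hovers behind the closed tub at (233,170), with the riser's opening behind it. The wrist would come near the bucket if I lowered it at this tilt. Right: the tub is square in front of the board, at crop (593,160), and the fingers straddle its middle evenly. I use a 30° tilt for the first part of the push.

```bash
python3 -m handwheel '[-1,0,0,0,0,0,-1, -2,0,0,0,0,0,-1, -3,0,0,-0.06,0,-0.5,-1, -3,0,0,-0.06,0,-1.5,-1, -3,0,0,-0.06,0,-2.5,-1, -3,0,0,-0.06,0,-3.5,-1, -3,0,0,-0.06,0,-4.3,-1, -3,0,0,-0.06,0,-4.7,-1, -3,0,0,-0.06,0,-4.7,-1, -3,0,0,-0.06,0,-4.7,-1]'
```

```text
time_s: 13.73
eef_pos: [0.567, 0.0455, 0.0293]
eef_rot: [3.136, -0.523, 1.582]
force: [0.6, -1.0, 0.3]
opening: 1.0
grasp_force: 0.0
```

```bash
python3 -m handwheel '[0,0,0,0,0.3,-0.3,-1, 0,0,0,0,0.6,-0.35,-1, 0,0,0,0,0.9,-0.35,-1, 0,0,0,0,1.15,-0.35,-1, 0,0,0,0,1.4,-0.35,-1, 0,0,0,0,1.65,-0.35,-1, 0,0,0,0,1.9,-0.35,-1, 0,0,0,0,2.15,-0.35,-1, 0,0,0,0,2.4,-0.35,-1, 0,0,0,0,2.6,-0.35,-1]'
```

```text
time_s: 14.57
eef_pos: [0.5676, 0.1232, 0.0188]
eef_rot: [3.134, -0.522, 1.581]
force: [0.9, -6.5, 4.5]
opening: 0.998
grasp_force: 3.0
```

```bash
python3 -m handwheel '[0,0,0,0,-0.5,0,-1, 1,0,0,0,-1,0.1,-1, 2,0,0,0,-1,0.1,-1, 3,0,0,0,-1,0.1,-1, 4,0,0,0,-1,0.1,-1, 4,0,0,0,-1,0.1,-1, 4,0,0,0,-1,0.1,-1, 4,0,0,0,-1,0.1,-1, 4,0,0,0,-1,0.1,-1, 4,0,0,0,-1,0.1,-1]'
python3 - <<'E'
from h import *
p,d=grab('top','t5');W=world('top',d)
m=np.zeros((400,640),bool);m[150:250,225:340]=1;m&=(W[...,2]>.052)&(W[...,2]<.068)&(p.min(-1)>120)&(W[...,1]<.187)&(W[...,1]>.1);q=W[m]
r=cv2.minAreaRect(q[:,:2].astype(np.float32)*1000);print(m.sum(),r,q.min(0),q.max(0))
# near edge line
pts=[]
for x in np.arange(.505,.63,.005):
    s=q[abs(q[:,0]-x)<.004]
    if len(s)>3: pts.append((x,s[:,1].min()))
pts=np.array(pts);print(np.polyfit(pts[:,0],pts[:,1],1),pts[:,1].min(),np.rad2deg(np.polyfit(pts[:,0],pts[:,1],1)[0]))
E
```

```text
time_s: 15.4
eef_pos: [0.5668, 0.0937, 0.0217]
eef_rot: [3.129, -0.871, 1.587]
force: [-0.2, 0.1, 0.5]
opening: 1.0
grasp_force: 0.0
1100 ((568.3631591796875, 156.30517578125), (148.4828338623047, 61.473175048828125), 0.6403539776802063) [0.49397127 0.12512361 0.05217743] [0.64244063 0.18679707 0.06754053]
[-0.09602252  0.18294895] 0.12512361306421685 -5.501684906054558
```

```bash
python3 -m handwheel '[0,0,0,0,0.4,-0.05,-1, 0,0,0,0,0.8,-0.05,-1, 0,0,0,0,1.1,-0.05,-1, 0,0,0,0,1.4,-0.05,-1, 0,0,0,0,1.65,-0.05,-1, 0,0,0,0,1.9,-0.05,-1, 0,0,0,0,2.15,-0.05,-1, 0,0,0,0,2.4,-0.05,-1, 0,0,0,0,2.65,-0.05,-1, 0,0,0,0,2.8,-0.05,-1]'
python3 -m handwheel '[0,0,0,0,0.15,0,-1, 0,0,0,0,0.3,0,-1, 0,0,0,0,0.4,0,-1, 0,0,0,0,0.5,0,-1, 0,0,0,0,0.6,0,-1, 0,0,0,0,0.65,0,-1, 0,0,0,0,0.7,0,-1, 0,0,0,0,0.7,0,-1, 0,0,0,0,0.7,0,-1, 0,0,0,0,0.7,0,-1]'
```

```text
time_s: 16.28
eef_pos: [0.5669, 0.1775, 0.0196]
eef_rot: [3.13, -0.872, 1.585]
force: [-0.5, -4.6, 4.0]
opening: 1.004
grasp_force: 2.9
time_s: 17.12
eef_pos: [0.5666, 0.198, 0.0192]
eef_rot: [3.132, -0.873, 1.584]
force: [0.8, -1.8, 1.0]
opening: 1.001
grasp_force: 0.9
```

```bash
python3 - <<'E'
from h import *
grab('side','s6');grab('top','t6');print(robot.get_obs()['force'])
cv2.imwrite('pics/c6.png',np.hstack([cv2.resize(cv2.imread('pics/s6.png')[110:230,250:400],(400,320),interpolation=2),cv2.resize(cv2.imread('pics/t6.png')[130:260,180:340],(394,320),interpolation=2)]))
E
```

```text
[ 1.28174513 -2.55280542  1.76603697]
```

View pics/c6.png

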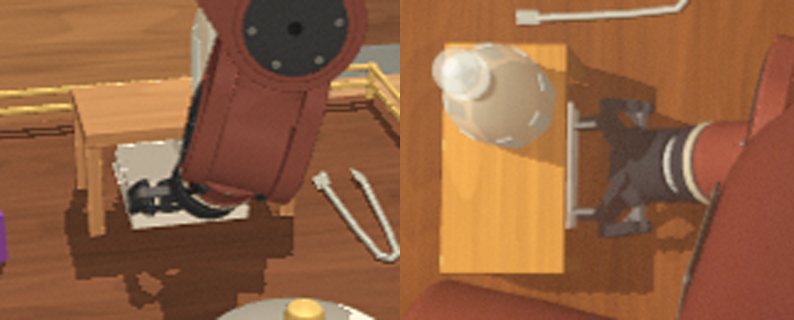

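Left: the tub at (180,190) is mostly under the board, with the gripper behind it. Right: a strip of lid still shows at crop (572,165) in front of the board edge. I measure how much.

```bash
cat > m.py <<'E'
from h import *
import sys
p,d=grab('top',sys.argv[1]);W=world('top',d)
for x in np.arange(.50,.64,.02):
    m=(abs(W[...,0]-x)<.006)&(W[...,1]>.12)&(W[...,1]<.26)
    l=W[m&(abs(W[...,2]-.0605)<.006)&(p.min(-1)>90)];b=W[m&(abs(W[...,2]-.125)<.004)]
    print(round(x,2),'lid edge',len(l) and l[:,1].min().round(4),'board edge',len(b) and b[:,1].min().round(4))
E
python3 m.py t7
```

```text
0.5 lid edge 0.1923 board edge 0.1868
0.52 lid edge 0.1667 board edge 0.1872
0.54 lid edge 0.1933 board edge 0.1878
0.56 lid edge 0.1939 board edge 0.1883
0.58 lid edge 0.1946 board edge 0.1874
0.6 lid edge 0.1926 board edge 0.1898
0.62 lid edge 0.193 board edge 0.1886
0.64 lid edge 0 board edge 0.1888
```

```bash
python3 -m handwheel '[0,0,0,0,0.05,0,-1, 0,0,0,0,0.1,0,-1, 0,0,0,0,0.15,0,-1, 0,0,0,0,0.18,0,-1, 0,0,0,0,0.2,0,-1, 0,0,0,0,0.2,0,-1, 0,0,0,0,0.2,0,-1, 0,0,0,0,0.2,0,-1, 0,0,0,0,0.2,0,-1, 0,0,0,0,0.2,0,-1]'
python3 m.py t8
```

```text
time_s: 18.1
eef_pos: [0.5664, 0.2041, 0.0192]
eef_rot: [3.132, -0.873, 1.583]
force: [0.6, -0.6, -0.4]
opening: 0.998
grasp_force: 0.2
0.5 lid edge 0 board edge 0.1871
0.52 lid edge 0.1747 board edge 0.1876
0.54 lid edge 0 board edge 0.1212
0.56 lid edge 0 board edge 0.1887
0.58 lid edge 0 board edge 0.1245
0.6 lid edge 0 board edge 0.1898
0.62 lid edge 0.178 board edge 0.1881
0.64 lid edge 0 board edge 0.1882
```

```bash
python3 -m handwheel '[0,0,0,0,-0.4,0,-1, 0,0,0,0,-1,0,-1, 0,0,0,0,-1.8,0,-1, -1,0,0,0,-2.4,0,-1, -2,0,0,0,-2.8,0.2,-1, -3,0,0,0,-3,1,-1, -4,0,0,0,-3.2,2,-1, -5,0,0,0,-3.2,3,-1, -6,0,0,-0.5,-3.2,4,-1, -7,0,0,-1,-3.2,5,-1]'
python3 -m handwheel '[0,0,0,-1,-0.5,0.5,-1, 0,0,0,-2,-1,1,-1, 0,0,0,-3,-1.5,1.5,-1, 0,0,0,-4,-2,2,-1, 0,0,0,-5,-2.5,2,-1, 0,0,0,-5.5,-3,2,-1, 0,0,0,-5.5,-4,2,-1, 0,0,0,-5.5,-5,2,-1, 0,0,0,-5.5,-6,2,-1, 0,0,0,-5.5,-6,2,-1]'
python3 - <<'E'
from h import *
p,d=grab('side','s9');grab('top','t9')
W=world('side',d)
m=np.zeros((400,640),bool);m[130:230,270:380]=1;m&=(p.min(-1)>110)&(W[...,1]>.17)&(W[...,1]<.33);m1=m&(W[...,2]>.004)&(W[...,2]<.052)
q=W[m1&(W[...,1]<.215)];print(len(q),q.min(0),q.max(0),np.polyfit(q[:,0],q[:,1],1))
cv2.imwrite('pics/c9.png',np.hstack([cv2.resize(cv2.imread('pics/s9.png')[60:230,250:420],(400,400),interpolation=2),cv2.resize(cv2.imread('pics/t9.png')[100:270,180:340],(376,400),interpolation=2)]))
E
```

```text
time_s: 18.98
eef_pos: [0.5365, 0.1077, 0.1712]
eef_rot: [3.137, -0.258, 1.579]
force: [1.8, 0.9, 0.2]
opening: 1.001
grasp_force: 0.0
time_s: 19.82
eef_pos: [0.3721, -0.076, 0.2292]
eef_rot: [3.138, -0.26, 1.576]
force: [-0.2, 0.5, -0.8]
opening: 0.999
grasp_force: 0.0
632 [0.50066106 0.17353562 0.00406365] [0.74311849 0.21470436 0.05198373] [-0.01760892  0.21029421]
```

View pics/c9.png

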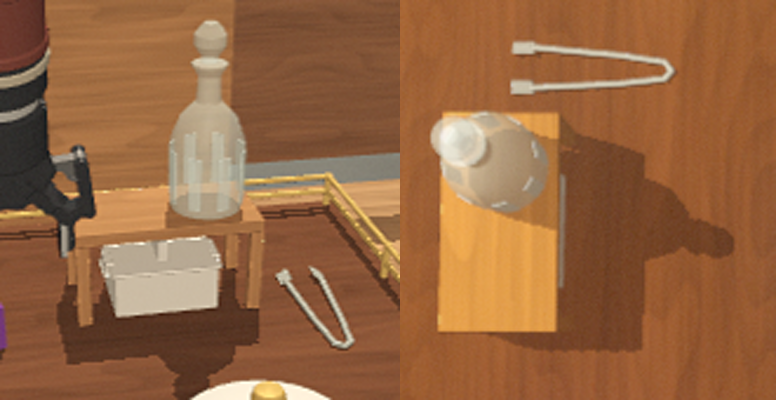

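```bash
python3 m.py t10; python3 - <<'E'
from h import *
p=cv2.imread('pics/s9.png');W=world('side',np.load('s9.npy'))
m=np.zeros((400,640),bool);m[130:230,270:380]=1;m&=(p.min(-1)>110)&(W[...,2]>.015)&(W[...,2]<.048)&(W[...,1]>.19)&(W[...,1]<.215)&(W[...,0]>.51)&(W[...,0]<.63)
q=W[m];f=np.polyfit(q[:,0],q[:,1],1);print(len(q),np.median(q[:,1]),np.rad2deg(f[0]),q[:,0].min(),q[:,0].max())
for x in np.arange(.515,.63,.02): print(x.round(3),np.median(q[abs(q[:,0]-x)<.01][:,1]).round(4))
m=np.zeros((400,640),bool);m[140:180,270:380]=1;m&=(p.min(-1)>110)&(abs(W[...,2]-.06)<.003)&(W[...,1]>.19)&(W[...,1]<.32)&(W[...,0]<.66)
q=W[m];print(cv2.minAreaRect(q[:,:2].astype(np.float32)*1000))
E
```

```text
0.5 lid edge 0 board edge 0.187
0.52 lid edge 0 board edge 0.1874
0.54 lid edge 0 board edge 0.188
0.56 lid edge 0 board edge 0.1883
0.58 lid edge 0 board edge 0.189
0.6 lid edge 0 board edge 0.1896
0.62 lid edge 0 board edge 0.188
0.64 lid edge 0 board edge 0.1886
388 0.20037469233062577 0.1965735330470469 0.510152312875758 0.6298869474741453
0.515 0.2003
0.535 0.1998
0.555 0.2007
0.575 0.2004
0.595 0.2007
0.615 0.2004
((567.8443603515625, 238.12911987304688), (91.01763153076172, 144.31683349609375), 89.86038208007812)
```

```bash
python3 -c "
from station import robot
print(robot.sign_off())"
```

```text
the job is handed in; nothing more can be done
None
```

The tub's lid is snapped flat and the closed tub stands square and wholly under the riser; I never touched the decanter, bucket, coasters or tongs, and handed in at about 20 s.

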